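# Fit the specimen chuck to the bench spindle

### The job

Take the thick specimen chuck with the slotted flange out of the tool stand and fit it to the upright spindle: shank in the taper, slots over the two drive dogs, flange fully home on the spindle nose. Feel for the dogs by turning the chuck under light pressure, never force it down, and then slide the keeper fork right home over the flange so that the chuck cannot lift. Leave the other tool in its stand and the things round about where they are.

Things in the scene. Friction and masses are not known exactly. Their poses are not given: they have to be found in the camera images.
- chuck_grip (a point): centre, half-way up, of the round body of the specimen chuck (450 g), 40 mm across, 60 mm tall, smooth and bright with a dark sample in its top; take it from any side, best across the row of the stand, clear of its neighbour. z is the chuck's axis, up. The chuck stands in either hole of the stand. Once it is home this point is 38 mm above spindle_nose
- chuck_flange (a point): centre of the underside of the chuck's flange, 38 mm below chuck_grip, same axes. Flange 60 mm across, 8 mm thick, with two drive slots opposite one another at its +y and -y sides: open to the rim, cut right through, 10 mm wide with a 0.6 mm lead-in below, reaching in to 20 mm from the axis. Below it the tapered shank, 34 mm across narrowing to 23 mm (7:24), 40 mm long
- spindle_nose (a point): centre of the flat round nose face (60 mm across) of the upright spindle, 96 mm above the table, at the mouth of its taper bore: 35 mm across, 42 mm deep, 7:24, about 0.4 mm play when home. The frame is the casing's and does not turn with the spindle: z up, x to the casing's back, y to its left. The flange lies flat on this face when home
- dog_plane (a point): on the spindle axis 6 mm above the nose face, level with the tops of the two drive dogs: 8 mm wide, bevelled, opposite one another, 21.5 to 30 mm from the axis. Frame as spindle_nose: the line through the dogs is turned from its y by 0.15 to 1.4 rad anticlockwise seen from above, not measured. A flange resting on them stands 6 mm high and can be turned over them; the spindle itself turns with 0.4 N m of drag
- drive_unit: the fixed grey casing of the spindle drive unit, 130 mm (x) by 200 mm (y), 53 mm high. Origin on the table under the spindle axis; x to its back, y to its left; it reaches from 55 mm on the +y side to 145 mm on the -y side, where the keeper's guide block stands 117 mm above the table
- keeper (a joint): travel of the keeper, a flat steel fork that slides towards the spindle along the drive unit's +y: 0 = drawn back, 0.044 m = home, its prongs (46 mm apart, 106 to 111 mm above the table) over the flange on both sides of the chuck's body. It passes 2 mm above the flange of a chuck that is home; one not home stops it. Slides stiffly (3 N), stays where left; drawn back its prongs clear the flange
- keeper_knob (a point): middle of the keeper's upright black knob, 15 mm across, 28 mm tall (14 mm above and below this point), 134 mm above the table, by which the keeper is slid; 118 mm from the spindle axis on the -y side when drawn back, 74 mm when home. Frame as the drive unit's
- tool_stand: the fixed aluminium tool stand: a plate 84 mm (x) by 176 mm (y), its top 64 mm above the table, on two end cheeks; two round holes 38 mm across, 42 mm to each side of its middle along its y, in which the tools hang by their flanges. Origin on the table under its middle
- arbor_mid (a point): middle of the other tool, a slim drill-type arbor in the other hole, which stays there: plain flange 46 mm across without slots, 21 mm neck, dark pointed head 32 mm across; its flange's underside lies 45 mm below this point, its tip 41 mm above
- stopper_box: small blue and white cardboard box, 70 x 70 x 32 mm, a bystander
- rubber_bulb: red-brown rubber suction bulb, 72 x 45 x 44 mm, a bystander
- tape_roll: roll of beige tape, 68 mm across, 19 mm high, a bystander
- marker_pen: yellow and black marker pen, 116 mm, a bystander
- tweezers: steel tweezers, 129 mm, a bystander lying near the table's front edge
- vial_2: small glass vial with a black cap, 23 mm across, 52 mm tall, a bystander
There are look-alikes about, which are no part of the job. Leave any green look-alike of the part that bears chuck_grip alone.

How it is judged (in metres and radians):
On the way, in this order (a step that is already met when the one before it is completed fails the run):
1. the chuck is seated: shank in the taper, flange home on the nose with the dogs in its slots (z of chuck_grip in the frame of spindle_nose below 0.0398 m and horizontal distance between chuck_grip and spindle_nose below 0.003 m and angle between chuck_grip's own z axis and vertical below 0.04 rad), for 0.2 s.
2. the keeper is slid home over the flange (value of joint keeper above 0.039 m), for 0.2 s.
At the end, for the whole second after the job is handed in: The chuck is home on the spindle nose (flange within 1.8 mm of the face, possible only with the dogs in the slots), centred within 3 mm, upright within 0.04 rad; the keeper is past 39 of its 44 mm, over the flange; the other tool is still in the stand (within 15 mm) (all of step 1 and z of chuck_grip in the frame of spindle_nose above 0.036 m and value of joint keeper above 0.039 m and distance of arbor_mid from where it was at the start of the episode below 0.015 m); the robot touches nothing.
It fails at once if the chuck is forced against the drive unit with more than 70 N of contact force (rammed down on the dogs, dropped into the taper, or wrenched sideways in it) (contact force between chuck and drive_unit above 70 N).
It fails at once if a bystander is moved by more than 20 mm (distance of any of stopper_box, rubber_bulb, tape_roll, marker_pen, tweezers, vial_2 from where it was at the start of the episode above 0.02 m).
It also fails if it takes over 58 s, if anything falls off the work surface, if the arm or the gripper's body presses on something with over 40 N, if the wrist force passes 120 N, or if a joint passes its speed limit or range.

### The arm

A 7-joint arm with a two-finger parallel gripper is mounted at the origin on a cart in front of the work surface, level with it; the furniture and walls round the work are solid. World frame = base frame: x ahead of the robot, y to its left, z up, the work surface at z = 0. Lengths are in m, angles in degrees, forces in N, time in s.
With the tool pointing down it reaches from about 0.425 to 0.95 m from the base axis. Payload 4.7 kg.
Tool frame: the origin (TCP) lies on the front face of the gripper's body, between the roots of the fingers; the fingertips stand 73 mm ahead of it and the grasp point (between the pads) lies 54 mm ahead of it (r.grip_depth is the distance from the TCP to the grasp point, in m); z points along the fingers, y is the line along which they close (so a half turn about z gives the same grasp; the last joint's range is limited). The gripper opens to 85 mm and grips with 20 to 120 N. Pads are 22 mm wide; open, the fingers measure 114 mm over their backs; the gripper's body (76 mm by 85 mm) begins 54 mm behind the grasp point. The pads swing forward as they close: fully open they stand 13 mm farther back than shut.
Start: joints at [-78.604, 26.849, -2.785, 87.806, 1.381, 65.374, -4.715], TCP at [0.152, 0.658, 0.304] pointing down, gripper open.
Joint ranges: [-148.3, 148.3], [-19.14, 114.17], [-79.39, 73.82], [5.75, 140.21], [-59.74, 239.74], [12.07, 113.84], [-152.46, 152.46]. Speed limits (degrees/s): [147.25, 147.25, 180, 180, 180, 180, 180].

### API

Orientations are given as a 3x3 rotation matrix whose columns are the frame's x, y, z axes.
In Python, from rig import r gives the robot as it stands.
- The arm moves only by the shell command python3 -m pendant 'ROWS' [FORCE]. ROWS is JSON, a list of rows, each an object of numbers: "x", "y", "z": the shift along the tool's x, y, z in mm; "rx", "ry", "rz": the turn, a rotation vector about the tool's x, y, z in degrees; "gripper": the finger opening in mm, from 0 to 85.4. In form: [{"x": .., "y": .., "z": .., "rx": .., "ry": .., "rz": .., "gripper": ..}, ...]. A call has 1 to 10 rows; each row is the pose to reach, as a shift and turn from the pose commanded when the call began, along the tool's axes at that moment; what a row does not reach only later rows make up. A row lasts 1/8 s, in which the tool goes at most 62.5 mm and 10.7 degrees, less where a joint would pass 70% of its speed; a pose out of reach is approached as far as the arm can. A call with a gripper value outside its range is refused whole. The fingers move at their own pace and stop on an object; FORCE is the grip in N (left out, the last holds). Time passes only in rows, so rows that repeat a pose let the fingers close. It gives the time, the measured TCP pose, the force, the opening and the grip force at its end, in the units of the state.
- r.get_state(): the state, without advancing time (a new reading comes with each control period).
- r.camera(name): name is "scene" or "top"; returns the picture (420x560x3 uint8, red, green, blue); there is no depth.
- r.calibration(name): a dict with "fx", "fy", "cx", "cy" (pixels), "camera_from_world" (4x4, takes a point from world to camera coordinates). Camera axes: x right, y down, z forward; pixel columns grow to the right and rows downward; lengths in m; the calibration is good to about 2 mm. A picture is of the moment at which its call begins. calibration takes no time and is no camera call.
- r.sign_off(): hands the job in; it is judged then, once.
The state is a dict: "time": time; "joint_pos": joint angles; "dq": joint speeds; "joint_efforts": joint torques, N m; "tcp_pos": TCP position; "eef_rot": TCP orientation; "wrist_force": force on the tool from outside, world axes, zero at the start; "moment": the same for the moment, N m; "opening": finger opening in m; "grip_force": force on a finger pad.
Only numpy, scipy, OpenCV 4.12 (cv2) and the standard library are available. Lean on these libraries where they do the work, as an engineer would, in place of code of your own. Each camera call takes 0.05 s, during which the arm holds its last target. There are 200 camera calls.

## Working session

There is one attempt and no reset: what is moved stays moved. The work goes in short steps, Python scripts to look and compute and a shell command to move; the robot and the scene stay as the last step left them, time stands still between calls to the robot, and variables do not carry over. Pictures are saved under pics/ and viewed, at most 10 in all, crops included, and the job is handed in when it is done.

```bash
mkdir -p pics; ls
python3 - <<'E'
from rig import r
import cv2,numpy as np
s=r.get_state();print(s['time'],s['tcp_pos'],np.round(s['eef_rot'],3),s['opening'])
for n in("scene","top"):
    im=r.camera(n);cv2.imwrite(f'pics/{n}0.png',im[...,::-1]);c=r.calibration(n);print(n,c['fx'],c['fy'],c['cx'],c['cy']);print(np.round(c['camera_from_world'],4).tolist())
E
```

```text
pics
0.0 [0.15230559 0.65712732 0.3028636 ] [[-0.974  0.226 -0.   ]
 [ 0.226  0.974 -0.002]
 [-0.    -0.002 -1.   ]] 0.08538360726204991
scene 450.3338463407862 450.3338463407862 286.78780423548847 208.38748273134803
[[-0.4879, -0.8726, 0.0221, 0.2157], [-0.4759, 0.2447, -0.8447, 0.3589], [0.7317, -0.4226, -0.5347, 0.803], [0.0, 0.0, 0.0, 1.0]]
top 448.37964100233495 448.37964100233495 279.7152111577093 207.28383182667523
[[-0.0131, -0.9998, 0.0172, -0.0587], [-0.9893, 0.0105, -0.1456, 0.5463], [0.1454, -0.019, -0.9892, 1.3118], [0.0, 0.0, 0.0, 1.0]]
```

View pics/scene0.png

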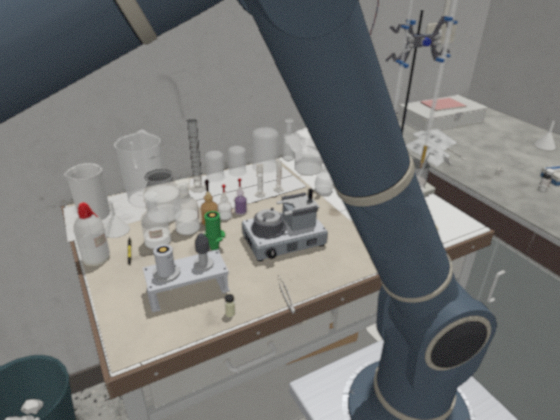

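View pics/top0.png

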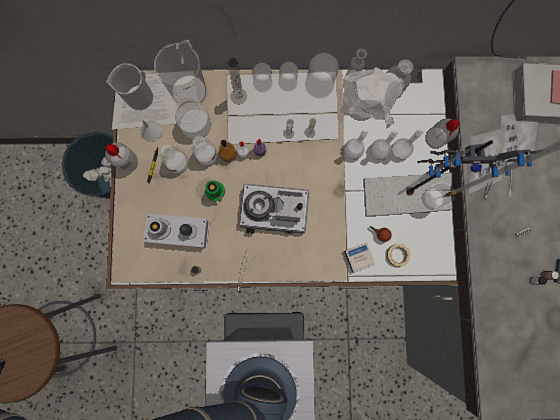

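Scene view: the bright chuck is at (164,262) in the left hole of the stand. The slim dark arbor is at (202,250) in the right hole. The green look-alike at (213,230), at (214,190) in the top view, is to be left alone. The drive unit is at (285,228), at (273,208) in the top view. I'll check these in enlarged crops.

Run:
```python
import cv2,numpy as np
a=cv2.imread('pics/scene0.png');b=cv2.imread('pics/top0.png')
f=lambda im,x,y:cv2.resize(im[y:y+75,x:x+100],(400,300),interpolation=cv2.INTER_CUBIC)
m=np.vstack([np.hstack([f(a,138,228),f(a,236,185)]),np.hstack([f(b,130,190),f(b,228,172)])])
cv2.imwrite('pics/crop0.png',m)
```

```text
(no output)
```

View pics/crop0.png

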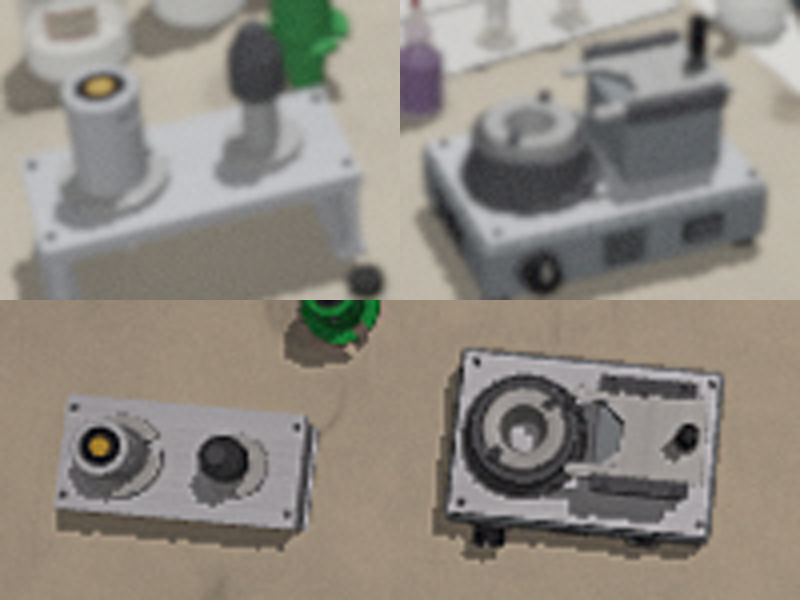

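The crops confirm the choice. The bright chuck with the amber sample is in the left hole: top centre at scene (163.2,249.5), top (155,226.5). The arbor is in the right hole, and the green object stays. Nose centre is at scene ~(268.5,214.5), top ~(259,204.5). The dogs show as dark spots at top crop (551,403) and (492,455). The knob is at scene (310,195.5), top (299.8,206.3).

```bash
cat > h.py <<'E'
import numpy as np, cv2
from rig import r
def P(n):
    c=r.calibration(n);K=np.array([[c['fx'],0,c['cx']],[0,c['fy'],c['cy']],[0,0,1]]);return K@np.array(c['camera_from_world'])[:3]
def tri(s,t):
    X=cv2.triangulatePoints(P('scene'),P('top'),np.array(s,float).reshape(2,1),np.array(t,float).reshape(2,1))[:,0];return X[:3]/X[3]
def atz(n,uv,z):
    M=P(n);A=np.c_[M[:,0],M[:,1],M[:,2]*z+M[:,3]];X=np.linalg.solve(A,[uv[0],uv[1],1]);return X[:2]/X[2]
def pix(n,p):
    v=P(n)@np.r_[p,1];return v[:2]/v[2]
E
python3 - <<'E'
from h import *
np.set_printoptions(precision=4,suppress=True)
S=lambda x,y,ox,oy:np.array([x/4-.375+ox,y/4-.375+oy])
print('chucktop',tri(S(101,86,138,228),S(100,146,130,190)),atz('top',S(100,146,130,190),.132),atz('scene',S(101,86,138,228),.132))
print('nose',tri(S(130,118,236,185),S(124,130,228,172)),atz('top',S(124,130,228,172),.096),atz('scene',S(130,118,236,185),.096))
print('knobtop',tri(S(297,20,236,185),S(288,132,228,172)),atz('top',S(288,132,228,172),.148),atz('scene',S(297,20,236,185),.148))
c=[atz('top',S(x-400,y-300,228,172),.053) for x,y in((465,350),(722,376),(708,543),(447,519))];print('unit',c)
for i,j in((0,1),(3,2)): d=c[i]-c[j];print(np.linalg.norm(d),np.degrees(np.arctan2(-d[0],d[1])))
t=[atz('top',S(x,y-300,130,190),.064) for x,y in((68,396),(312,416),(300,530),(55,510))];print('stand',t,np.mean(t,0))
for i,j in((0,1),(3,2)): d=t[i]-t[j];print(np.linalg.norm(d),np.degrees(np.arctan2(-d[0],d[1])))
d=[atz('top',S(x-400,y-300,228,172),.102) for x,y in((551,403),(492,455))];print('dogs',d,np.mean(d,0),np.degrees(np.arctan2(*(d[0]-d[1])[::-1])))
a=cv2.imread('pics/scene0.png');b=cv2.imread('pics/top0.png')
f=lambda im,x,y,w:cv2.resize(im[y:y+w,x:x+w],(400,400),interpolation=cv2.INTER_CUBIC)
cv2.imwrite('pics/crop1.png',np.hstack([f(a,150,240,36),f(b,142,216,32)]))
E
```

```text
chucktop [0.4829 0.2849 0.1319] [0.4829 0.2849] [0.4828 0.285 ]
nose [ 0.5474 -0.0026  0.0982] [ 0.5473 -0.0032] [ 0.5509 -0.0035]
knobtop [ 0.5372 -0.1184  0.1454] [ 0.5367 -0.1185] [ 0.5336 -0.1158]
unit [array([0.6152, 0.0419]), array([ 0.5935, -0.151 ]), array([ 0.4677, -0.1378]), array([0.4878, 0.0554])]
0.1941698516492719 -6.439235352697471
0.19429008671276796 -5.928141841267584
stand [array([0.5274, 0.3271]), array([0.5106, 0.148 ]), array([0.427 , 0.1558]), array([0.4437, 0.334 ])] [0.4772 0.2412]
0.17988465587099706 -5.354573610825728
0.17893154151246124 -5.354938325522643
dogs [array([ 0.5659, -0.023 ]), array([0.5285, 0.0197])] [ 0.5472 -0.0016] -48.73965874296171
```

View pics/crop1.png

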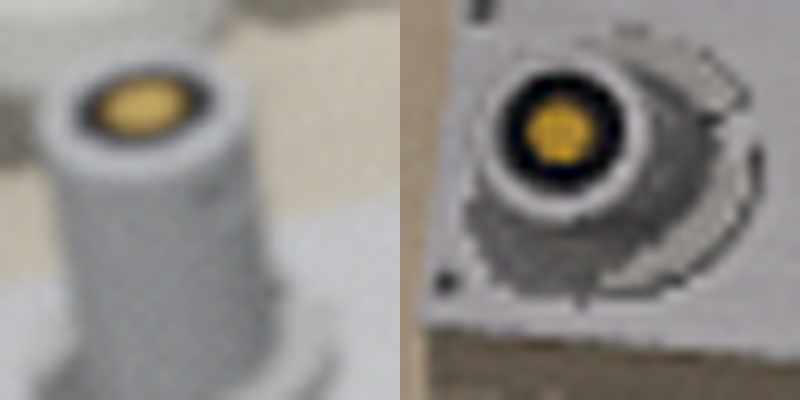

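The chuck's slot shows at crop (732,118), on the flange's right side, seen from above. Next I'll work out the slot's angle and the first move.

```bash
cat >> h.py <<'E'
def go(p,yaw=None):
    "rows' values to bring TCP to p (m) with tool y at world angle yaw (deg), tool straight down"
    s=r.get_state();R=np.array(s['eef_rot']);T=np.array(s['tcp_pos'])
    print('shift mm',np.round(R.T@(np.array(p)-T)*1e3,1))
    if yaw is not None:
        a=np.radians(yaw);y=np.array([np.cos(a),np.sin(a),0]);z=np.array([0,0,-1.]);G=np.c_[np.cross(y,z),y,z]
        print('turn',np.round(np.degrees(cv2.Rodrigues(R.T@G)[0].ravel()),2))
E
python3 - <<'E'
from h import *
s=atz('top',(142+332/12.5-.46,216+118/12.5-.46),.072);d=s-np.array([.482,.284]);print(s,np.linalg.norm(d),np.degrees(np.arctan2(d[1],d[0])))
go([.4825,.2845,.25],-5.35)
E
```

```text
[0.49225436 0.26155903] 0.024672834989342453 -65.44205562866563
shift mm [-405.8 -288.4   53.5]
turn [-8.00e-02  8.00e-02  8.23e+01]
```

```bash
python3 -m pendant '[{"x":-41,"y":-29,"rz":8},{"x":-82,"y":-58,"rz":16},{"x":-123,"y":-87,"rz":25},{"x":-164,"y":-116,"z":10,"rz":33},{"x":-205,"y":-145,"z":20,"rz":41},{"x":-246,"y":-174,"z":30,"rz":50},{"x":-287,"y":-203,"z":40,"rz":58},{"x":-328,"y":-232,"z":50,"rz":66},{"x":-370,"y":-262,"z":53.5,"rz":75},{"x":-405.8,"y":-288.4,"z":53.5,"rz":82.3}]' && python3 -m pendant '[{"z":0},{"z":0}]'
python3 - <<'E'
from h import *
go([.4825,.2845,.25],-5.35);go([.4825,.2845,.164],-5.35)
im=r.camera('top');f=cv2.resize(im[200:260,110:190],(800,600),interpolation=cv2.INTER_CUBIC);cv2.imwrite('pics/c2.png',f[...,::-1])
E
```

```text
$[0]: bad value
```

```bash
python3 -m pendant '[{"x":-41,"y":-29,"z":0,"rx":0,"ry":0,"rz":8,"gripper":85},{"x":-82,"y":-58,"z":0,"rx":0,"ry":0,"rz":16,"gripper":85},{"x":-123,"y":-87,"z":0,"rx":0,"ry":0,"rz":25,"gripper":85},{"x":-164,"y":-116,"z":10,"rx":0,"ry":0,"rz":33,"gripper":85},{"x":-205,"y":-145,"z":20,"rx":0,"ry":0,"rz":41,"gripper":85},{"x":-246,"y":-174,"z":30,"rx":0,"ry":0,"rz":50,"gripper":85},{"x":-287,"y":-203,"z":40,"rx":0,"ry":0,"rz":58,"gripper":85},{"x":-328,"y":-232,"z":50,"rx":0,"ry":0,"rz":66,"gripper":85},{"x":-370,"y":-262,"z":53.5,"rx":0,"ry":0,"rz":75,"gripper":85},{"x":-405.8,"y":-288.4,"z":53.5,"rx":0,"ry":0,"rz":82.3,"gripper":85}]' && python3 -m pendant '[{"x":0,"y":0,"z":0,"rx":0,"ry":0,"rz":0,"gripper":85},{"x":0,"y":0,"z":0,"rx":0,"ry":0,"rz":0,"gripper":85}]'
python3 - <<'E'
from h import *
go([.4825,.2845,.25],-5.35);go([.4825,.2845,.164],-5.35)
im=r.camera('top');f=cv2.resize(im[200:260,110:190],(800,600),interpolation=cv2.INTER_CUBIC);cv2.imwrite('pics/c2.png',f[...,::-1])
E
```

```text
time: 1.35
tcp_pos: [0.4834, 0.283, 0.2498]
eef_rot: [[0.099, 0.995, -0.001], [0.995, -0.099, -0.001], [-0.001, -0.001, -1.0]]
wrist_force: [0.2, 0.9, -0.4]
opening: 0.0853
grip_force: 0.0
time: 1.6
tcp_pos: [0.4821, 0.2855, 0.25]
eef_rot: [[0.092, 0.996, -0.001], [0.996, -0.092, 0.0], [0.0, -0.001, -1.0]]
wrist_force: [0.7, 0.7, -0.8]
opening: 0.085
grip_force: 0.0
shift mm [-0.9  0.5  0. ]
turn [-0.06 -0.    0.06]
shift mm [-0.9  0.6 86. ]
turn [-0.06 -0.    0.06]
```

```bash
python3 -m pendant '[{"x":-1,"y":0.5,"z":30,"rx":0,"ry":0,"rz":0,"gripper":85},{"x":-1,"y":0.5,"z":60,"rx":0,"ry":0,"rz":0,"gripper":85},{"x":-1,"y":0.5,"z":80,"rx":0,"ry":0,"rz":0,"gripper":70},{"x":-1,"y":0.5,"z":86,"rx":0,"ry":0,"rz":0,"gripper":60},{"x":-1,"y":0.5,"z":86,"rx":0,"ry":0,"rz":0,"gripper":50},{"x":-1,"y":0.5,"z":86,"rx":0,"ry":0,"rz":0,"gripper":36},{"x":-1,"y":0.5,"z":86,"rx":0,"ry":0,"rz":0,"gripper":36},{"x":-1,"y":0.5,"z":86,"rx":0,"ry":0,"rz":0,"gripper":36},{"x":-1,"y":0.5,"z":86,"rx":0,"ry":0,"rz":0,"gripper":36}]' 30
```

```text
time: 2.78
tcp_pos: [0.4832, 0.2846, 0.1652]
eef_rot: [[0.093, 0.996, 0.001], [0.996, -0.093, 0.001], [0.002, 0.001, -1.0]]
wrist_force: [-2.7, 1.2, 5.9]
opening: 0.0391
grip_force: 31.4
```

```bash
python3 -m pendant '[{"x":0,"y":0,"z":0,"rx":0,"ry":0,"rz":0,"gripper":36},{"x":0,"y":0,"z":0,"rx":0,"ry":0,"rz":0,"gripper":36},{"x":0,"y":0,"z":-15,"rx":0,"ry":0,"rz":0,"gripper":36},{"x":0,"y":0,"z":-50,"rx":0,"ry":0,"rz":0,"gripper":36},{"x":0,"y":0,"z":-100,"rx":0,"ry":0,"rz":0,"gripper":36},{"x":0,"y":0,"z":-150,"rx":0,"ry":0,"rz":0,"gripper":36},{"x":0,"y":0,"z":-150,"rx":0,"ry":0,"rz":0,"gripper":36},{"x":0,"y":0,"z":-150,"rx":0,"ry":0,"rz":0,"gripper":36}]' 90
python3 - <<'E'
from h import *
c=[.5475,-.0028];go([*c,.315],-5.35+16.7);go([*c,.245],-5.35+16.7)
E
```

```text
time: 3.78
tcp_pos: [0.4819, 0.2831, 0.3129]
eef_rot: [[0.094, 0.996, -0.003], [0.996, -0.094, -0.002], [-0.002, -0.003, -1.0]]
wrist_force: [-0.8, -1.0, -6.3]
opening: 0.0388
grip_force: 91.5
shift mm [-278.5   92.    -1.7]
turn [ -0.17   0.11 -16.72]
shift mm [-278.4   92.2   68.3]
turn [ -0.17   0.11 -16.72]
```

```bash
python3 -m pendant '[{"x":-25,"y":8,"z":0,"rx":0,"ry":0,"rz":0,"gripper":36},{"x":-65,"y":21,"z":0,"rx":0,"ry":0,"rz":-2,"gripper":36},{"x":-110,"y":36,"z":0,"rx":0,"ry":0,"rz":-5,"gripper":36},{"x":-155,"y":51,"z":0,"rx":0,"ry":0,"rz":-8,"gripper":36},{"x":-200,"y":66,"z":0,"rx":0,"ry":0,"rz":-11,"gripper":36},{"x":-240,"y":79,"z":0,"rx":0,"ry":0,"rz":-14,"gripper":36},{"x":-268,"y":88,"z":15,"rx":-0.2,"ry":0.1,"rz":-16.7,"gripper":36},{"x":-278.5,"y":92,"z":30,"rx":-0.2,"ry":0.1,"rz":-16.7,"gripper":36},{"x":-278.5,"y":92,"z":40,"rx":-0.2,"ry":0.1,"rz":-16.7,"gripper":36},{"x":-278.5,"y":92,"z":40,"rx":-0.2,"ry":0.1,"rz":-16.7,"gripper":36}]'
python3 - <<'E'
from h import *
a=r.camera('scene');b=r.camera('top')
f=lambda im,x,y,w,h:cv2.resize(im[y:y+h,x:x+w],(400,400),interpolation=cv2.INTER_CUBIC)
cv2.imwrite('pics/c3.png',np.hstack([f(a,230,150,90,90),f(b,230,170,60,60)])[...,::-1])
c=[.5475,-.0028];go([*c,.245],-5.35+16.7)
E
```

```text
time: 5.03
tcp_pos: [0.5477, 0.0001, 0.2726]
eef_rot: [[-0.199, 0.98, -0.001], [0.98, 0.199, 0.002], [0.002, -0.0, -1.0]]
wrist_force: [0.3, 0.0, -5.0]
opening: 0.0387
grip_force: 91.4
shift mm [-2.4 -1.7 29.2]
turn [ 0.2  -0.11  0.14]
```

View pics/c3.png

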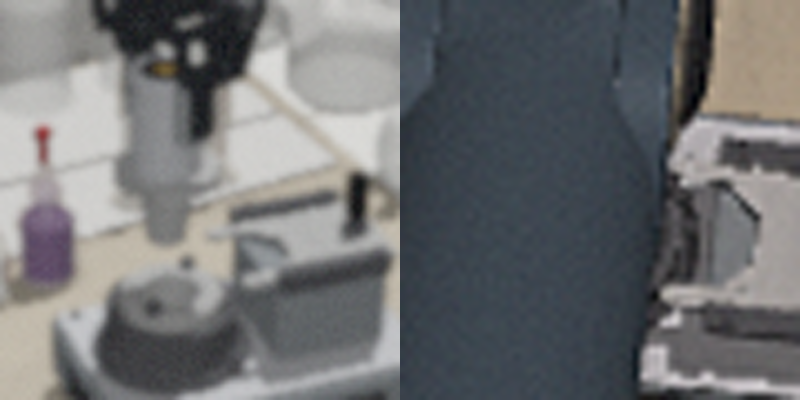

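The scene crop shows the chuck held upright above the spindle, with the shank end at crop (166,238). The arm hides the top view. I'll descend partway and check the lateral force and the projection.

```bash
python3 - <<'E'
from h import *
s=r.get_state();p=np.array(s['tcp_pos']);print(p)
for z in(.1326-.04-.0006,.1716):
  q=pix('scene',[p[0],p[1],z+0]);print(z,q,(q-[230,150])*4.444)
q=pix('scene',[p[0],p[1],p[2]-.141]);print('shank end expected',(q-[230,150])*4.444+1.7)
q=pix('scene',[p[0],p[1],p[2]-.063+.009]);print('chuck top',(q-[230,150])*4.444+1.7)
E
python3 -m pendant '[{"x":-2.4,"y":-1.7,"z":10,"rx":0.2,"ry":-0.1,"rz":0,"gripper":36},{"x":-2.4,"y":-1.7,"z":22,"rx":0.2,"ry":-0.1,"rz":0,"gripper":36},{"x":-2.4,"y":-1.7,"z":34,"rx":0.2,"ry":-0.1,"rz":0,"gripper":36},{"x":-2.4,"y":-1.7,"z":46,"rx":0.2,"ry":-0.1,"rz":0,"gripper":36},{"x":-2.4,"y":-1.7,"z":46,"rx":0.2,"ry":-0.1,"rz":0,"gripper":36}]'
```

```text
[ 5.48654263e-01 -2.05671719e-04  2.74225826e-01]
0.09199999999999998 [267.38359845 216.17401753] [166.13271153 294.07733391]
0.1716 [267.35219331 189.26085795] [165.99314708 174.47525274]
shank end expected [167.76173807 234.95544729]
chuck top [167.60251163  98.50369898]
time: 5.75
tcp_pos: [0.5469, -0.0045, 0.227]
eef_rot: [[-0.197, 0.98, -0.003], [0.98, 0.197, -0.001], [-0.0, -0.003, -1.0]]
wrist_force: [0.4, 0.4, -4.4]
opening: 0.0384
grip_force: 91.4
```

```bash
python3 - <<'E'
from h import *
go([.5475,-.0028,.209],-5.35+16.7)
E
python3 -m pendant '[{"x":0,"y":0,"z":3,"rx":0,"ry":0,"rz":0,"gripper":36},{"x":0,"y":0,"z":7,"rx":0,"ry":0,"rz":0,"gripper":36},{"x":0,"y":0,"z":11,"rx":0,"ry":0,"rz":0,"gripper":36},{"x":0,"y":0,"z":15,"rx":0,"ry":0,"rz":0,"gripper":36},{"x":0,"y":0,"z":15,"rx":0,"ry":0,"rz":0,"gripper":36},{"x":0,"y":0,"z":15,"rx":0,"ry":0,"rz":0,"gripper":36}]'
python3 - <<'E'
from h import *
go([.5475,-.0028,.209],-5.35+16.7)
E
```

```text
shift mm [ 1.5  1.  18. ]
turn [-0.15  0.02 -0.01]
time: 6.5
tcp_pos: [0.5477, -0.0045, 0.2134]
eef_rot: [[-0.197, 0.98, 0.0], [0.98, 0.197, -0.0], [-0.0, 0.0, -1.0]]
wrist_force: [0.2, -0.2, -5.0]
opening: 0.0383
grip_force: 91.4
shift mm [1.7 0.2 4.4]
turn [ 0.02  0.03 -0.  ]
```

```bash
python3 -m pendant '[{"x":1.5,"y":0,"z":2,"rx":0,"ry":0,"rz":0,"gripper":36},{"x":1.5,"y":0,"z":4,"rx":0,"ry":0,"rz":0,"gripper":36},{"x":1.5,"y":0,"z":6,"rx":0,"ry":0,"rz":0,"gripper":36},{"x":1.5,"y":0,"z":7,"rx":0,"ry":0,"rz":0,"gripper":36},{"x":1.5,"y":0,"z":7,"rx":0,"ry":0,"rz":0,"gripper":36}]'; python3 -m pendant '[{"x":0,"y":0,"z":1,"rx":0,"ry":0,"rz":0,"gripper":36},{"x":0,"y":0,"z":2,"rx":0,"ry":0,"rz":0,"gripper":36},{"x":0,"y":0,"z":2,"rx":0,"ry":0,"rz":0,"gripper":36}]'
```

```text
time: 7.12
tcp_pos: [0.5473, -0.0031, 0.2063]
eef_rot: [[-0.197, 0.98, 0.0], [0.98, 0.197, -0.0], [-0.0, 0.0, -1.0]]
wrist_force: [-0.7, 0.3, -4.6]
opening: 0.0384
grip_force: 91.4
time: 7.5
tcp_pos: [0.5473, -0.003, 0.2043]
eef_rot: [[-0.197, 0.98, 0.0], [0.98, 0.197, -0.0], [-0.0, 0.0, -1.0]]
wrist_force: [0.4, 0.4, -4.7]
opening: 0.0385
grip_force: 91.4
```

```bash
python3 -m pendant '[{"x":0,"y":0,"z":0.7,"rx":0,"ry":0,"rz":0,"gripper":36},{"x":0,"y":0,"z":1.5,"rx":0,"ry":0,"rz":0,"gripper":36},{"x":0,"y":0,"z":1.5,"rx":0,"ry":0,"rz":0,"gripper":36}]'; python3 -m pendant '[{"x":0,"y":0,"z":0.7,"rx":0,"ry":0,"rz":0,"gripper":36},{"x":0,"y":0,"z":1,"rx":0,"ry":0,"rz":0,"gripper":36},{"x":0,"y":0,"z":1,"rx":0,"ry":0,"rz":0,"gripper":36}]'
```

```text
time: 7.88
tcp_pos: [0.5475, -0.003, 0.2033]
eef_rot: [[-0.197, 0.98, 0.001], [0.98, 0.197, -0.0], [-0.0, 0.001, -1.0]]
wrist_force: [-0.4, 1.1, -1.1]
opening: 0.0382
grip_force: 91.3
time: 8.25
tcp_pos: [0.5478, -0.0031, 0.2031]
eef_rot: [[-0.197, 0.98, 0.002], [0.98, 0.197, 0.0], [-0.0, 0.002, -1.0]]
wrist_force: [-1.9, 0.4, 6.1]
opening: 0.0386
grip_force: 91.5
```

Contact came at TCP z 0.203, the predicted height for resting on the dogs, with about 11 N of push. Now I'll feel for the slots by turning.

```bash
python3 -m pendant '[{"x":0,"y":0,"z":0.3,"rx":0,"ry":0,"rz":1.5,"gripper":36},{"x":0,"y":0,"z":0.3,"rx":0,"ry":0,"rz":3,"gripper":36},{"x":0,"y":0,"z":0.3,"rx":0,"ry":0,"rz":4.5,"gripper":36},{"x":0,"y":0,"z":0.3,"rx":0,"ry":0,"rz":6,"gripper":36},{"x":0,"y":0,"z":0.3,"rx":0,"ry":0,"rz":7.5,"gripper":36},{"x":0,"y":0,"z":0.3,"rx":0,"ry":0,"rz":9,"gripper":36}]'
```

```text
time: 9.0
tcp_pos: [0.5489, -0.0033, 0.2034]
eef_rot: [[-0.04, 0.999, 0.005], [0.999, 0.04, 0.0], [-0.0, 0.005, -1.0]]
wrist_force: [-0.6, -0.4, 6.7]
opening: 0.0383
grip_force: 91.8
```

```bash
python3 -c "
from rig import r
s=r.get_state();print(s['moment'],s['joint_pos'])"
```

```text
[0.12505373 0.15575074 0.05273456] [-26.3799038   23.19635451  28.54650918 112.4696335  -14.77003738
  47.5953243   12.51547027]
```

```bash
python3 -m pendant '[{"x":0,"y":0,"z":0,"rx":0,"ry":0,"rz":-3,"gripper":36},{"x":0,"y":0,"z":0,"rx":0,"ry":0,"rz":-6,"gripper":36},{"x":0,"y":0,"z":0,"rx":0,"ry":0,"rz":-9,"gripper":36},{"x":0,"y":0,"z":0,"rx":0,"ry":0,"rz":-10.5,"gripper":36},{"x":0,"y":0,"z":0,"rx":0,"ry":0,"rz":-12,"gripper":36},{"x":0,"y":0,"z":0,"rx":0,"ry":0,"rz":-13.5,"gripper":36},{"x":0,"y":0,"z":0,"rx":0,"ry":0,"rz":-15,"gripper":36}]'; python3 -m pendant '[{"x":0,"y":0,"z":0,"rx":0,"ry":0,"rz":-1.5,"gripper":36},{"x":0,"y":0,"z":0,"rx":0,"ry":0,"rz":-3,"gripper":36},{"x":0,"y":0,"z":0,"rx":0,"ry":0,"rz":-4.5,"gripper":36},{"x":0,"y":0,"z":0,"rx":0,"ry":0,"rz":-6,"gripper":36}]'
```

```text
time: 9.88
tcp_pos: [0.5476, -0.0027, 0.2011]
eef_rot: [[-0.3, 0.954, 0.001], [0.954, 0.3, -0.001], [-0.001, 0.001, -1.0]]
wrist_force: [3.3, 1.4, -4.5]
opening: 0.0383
grip_force: 91.1
time: 10.38
tcp_pos: [0.5479, -0.0025, 0.2014]
eef_rot: [[-0.396, 0.918, 0.002], [0.918, 0.396, 0.001], [-0.0, 0.002, -1.0]]
wrist_force: [5.3, 3.5, -5.9]
opening: 0.0384
grip_force: 91.0
```

The chuck dropped about 2 mm and the load came off, so the dogs are in the slots. I'll turn back a little and lower gently.

```bash
python3 -m pendant '[{"x":0,"y":0,"z":0.5,"rx":0,"ry":0,"rz":1.5,"gripper":36},{"x":0,"y":0,"z":1,"rx":0,"ry":0,"rz":2,"gripper":36},{"x":0,"y":0,"z":1.5,"rx":0,"ry":0,"rz":2,"gripper":36},{"x":0,"y":0,"z":2,"rx":0,"ry":0,"rz":2,"gripper":36},{"x":0,"y":0,"z":2,"rx":0,"ry":0,"rz":2,"gripper":36}]';python3 -c "
from rig import r
s=r.get_state();print(s['moment'])"
```

```text
time: 11.0
tcp_pos: [0.5478, -0.0029, 0.1997]
eef_rot: [[-0.364, 0.931, 0.002], [0.931, 0.364, -0.0], [-0.001, 0.002, -1.0]]
wrist_force: [5.4, 1.6, -4.4]
opening: 0.0386
grip_force: 91.3
[ 0.41762743 -1.35689833 -0.14751826]
```

```bash
python3 -m pendant '[{"x":0,"y":0.7,"z":0.5,"rx":0,"ry":0,"rz":0,"gripper":36},{"x":0,"y":0.7,"z":1,"rx":0,"ry":0,"rz":0,"gripper":36},{"x":0,"y":0.7,"z":1.5,"rx":0,"ry":0,"rz":0,"gripper":36},{"x":0,"y":0.7,"z":2,"rx":0,"ry":0,"rz":0,"gripper":36},{"x":0,"y":0.7,"z":2,"rx":0,"ry":0,"rz":0,"gripper":36}]'
```

```text
time: 11.62
tcp_pos: [0.5481, -0.0029, 0.1976]
eef_rot: [[-0.364, 0.931, 0.001], [0.931, 0.364, -0.001], [-0.001, 0.001, -1.0]]
wrist_force: [5.4, 1.2, -3.4]
opening: 0.0382
grip_force: 91.3
```

```bash
python3 -m pendant '[{"x":0,"y":0.7,"z":0.4,"rx":0,"ry":0,"rz":0,"gripper":36},{"x":0,"y":0.7,"z":0.8,"rx":0,"ry":0,"rz":0,"gripper":36},{"x":0,"y":0.7,"z":1.2,"rx":0,"ry":0,"rz":0,"gripper":36},{"x":0,"y":0.7,"z":1.6,"rx":0,"ry":0,"rz":0,"gripper":36},{"x":0,"y":0.7,"z":1.6,"rx":0,"ry":0,"rz":0,"gripper":36}]'
```

```text
time: 12.25
tcp_pos: [0.5485, -0.003, 0.1974]
eef_rot: [[-0.364, 0.931, -0.0], [0.931, 0.364, 0.0], [0.0, -0.0, -1.0]]
wrist_force: [0.1, -0.3, 10.2]
opening: 0.0387
grip_force: 92.7
```

Wrist force is about 15 N of push at z 0.1974, about 6 mm below the dog-top height, so the flange is home. I'll relax the pressure and release.

```bash
python3 -m pendant '[{"x":0,"y":0.7,"z":-0.7,"rx":0,"ry":0,"rz":0,"gripper":36},{"x":0,"y":0.7,"z":-0.7,"rx":0,"ry":0,"rz":0,"gripper":42},{"x":0,"y":0.7,"z":-0.7,"rx":0,"ry":0,"rz":0,"gripper":52},{"x":0,"y":0.7,"z":-0.7,"rx":0,"ry":0,"rz":0,"gripper":65},{"x":0,"y":0.7,"z":-0.7,"rx":0,"ry":0,"rz":0,"gripper":65},{"x":0,"y":0,"z":-25,"rx":0,"ry":0,"rz":0,"gripper":65},{"x":0,"y":0,"z":-60,"rx":0,"ry":0,"rz":0,"gripper":65},{"x":0,"y":0,"z":-90,"rx":0,"ry":0,"rz":0,"gripper":65},{"x":0,"y":0,"z":-90,"rx":0,"ry":0,"rz":0,"gripper":65}]'
python3 - <<'E'
from h import *
go([.536,-.1195,.255],-6.2)
a=r.camera('scene');f=cv2.resize(a[160:235,226:326],(800,600),interpolation=cv2.INTER_CUBIC)
cv2.imwrite('pics/c4.png',f[...,::-1])
E
```

```text
time: 13.38
tcp_pos: [0.5497, -0.0027, 0.2882]
eef_rot: [[-0.364, 0.931, 0.005], [0.931, 0.364, 0.0], [-0.001, 0.005, -1.0]]
wrist_force: [0.7, -0.3, -0.7]
opening: 0.065
grip_force: 0.0
shift mm [-103.8  -55.4   33.1]
turn [2.900e-01 2.000e-02 2.755e+01]
```

View pics/c4.png

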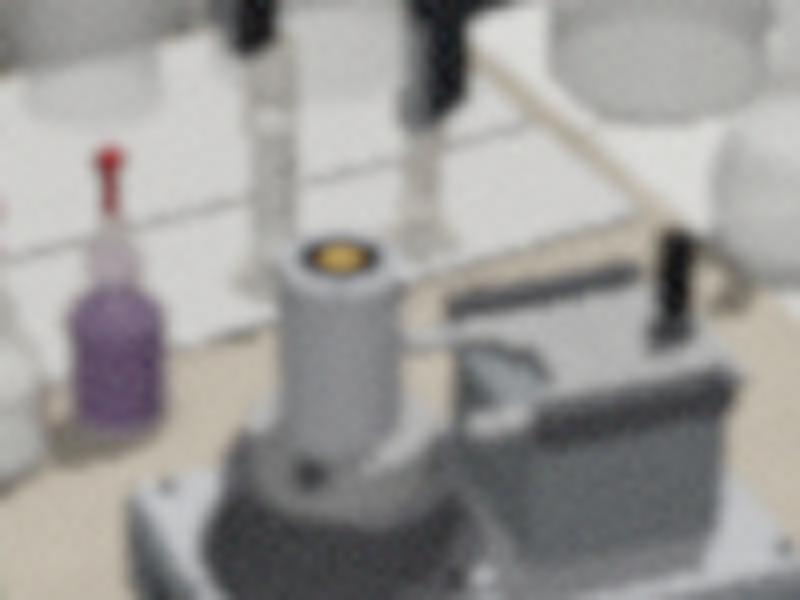

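The chuck stands upright on the nose with a dog in its slot at crop (310,475). Its top centre is at crop (340,258) and the knob's top is at crop (676,237). I'll go to the knob.

```bash
python3 - <<'E'
from h import *
c=lambda x,y:np.array([x/8-.44+226,y/8-.44+160])
print(atz('scene',c(340,258),.164),[pix('scene',[.5482,-.003,z]) for z in(.164,.170)],c(340,258)); print(atz('scene',c(676,237),.148))
E
python3 -m pendant '[{"x":-20,"y":-10,"z":0,"rx":0,"ry":0,"rz":6,"gripper":65},{"x":-50,"y":-26,"z":0,"rx":0,"ry":0,"rz":13,"gripper":65},{"x":-80,"y":-43,"z":0,"rx":0,"ry":0,"rz":20,"gripper":50},{"x":-103.8,"y":-55.4,"z":10,"rx":0.3,"ry":0,"rz":27.5,"gripper":50},{"x":-103.8,"y":-55.4,"z":33,"rx":0.3,"ry":0,"rz":27.5,"gripper":50},{"x":-103.8,"y":-55.4,"z":33,"rx":0.3,"ry":0,"rz":27.5,"gripper":50}]'
python3 - <<'E'
from h import *
go([.536,-.1195,.198],-6.2)
E
```

```text
[ 0.5483375  -0.00200621] [array([268.44177863, 191.74311378]), array([268.44246118, 189.64725694])] [268.06 191.81]
[ 0.53536223 -0.11741495]
time: 14.18
tcp_pos: [0.5331, -0.119, 0.2503]
eef_rot: [[0.108, 0.994, -0.011], [0.994, -0.108, -0.001], [-0.002, -0.011, -1.0]]
wrist_force: [0.3, 0.5, -0.4]
opening: 0.0497
grip_force: 0.0
shift mm [-0.1  3.5 52.3]
turn [-0.63  0.11  0.02]
```

```bash
python3 -m pendant '[{"x":0,"y":0.5,"z":10,"rx":0,"ry":0,"rz":0,"gripper":50},{"x":0,"y":0.5,"z":28,"rx":0,"ry":0,"rz":0,"gripper":50},{"x":0,"y":0.5,"z":46,"rx":0,"ry":0,"rz":0,"gripper":50},{"x":0,"y":0.5,"z":53,"rx":0,"ry":0,"rz":0,"gripper":50},{"x":0,"y":0.5,"z":53,"rx":0,"ry":0,"rz":0,"gripper":50}]' 30
python3 - <<'E'
from h import *
go([.536,-.1195,.198],-6.2)
E
python3 -m pendant '[{"x":0,"y":0,"z":0,"rx":0,"ry":0,"rz":0,"gripper":36},{"x":0,"y":0,"z":0,"rx":0,"ry":0,"rz":0,"gripper":22},{"x":0,"y":0,"z":0,"rx":0,"ry":0,"rz":0,"gripper":11},{"x":0,"y":0,"z":0,"rx":0,"ry":0,"rz":0,"gripper":11},{"x":0,"y":0,"z":0,"rx":0,"ry":0,"rz":0,"gripper":11},{"x":0,"y":0,"z":0,"rx":0,"ry":0,"rz":0,"gripper":11}]' 30
```

```text
time: 14.8
tcp_pos: [0.5347, -0.1195, 0.1993]
eef_rot: [[0.107, 0.994, -0.006], [0.994, -0.107, -0.001], [-0.002, -0.006, -1.0]]
wrist_force: [-0.3, -0.1, 0.2]
opening: 0.0501
grip_force: 0.0
shift mm [0.1 1.3 1.3]
turn [-0.35  0.1   0.04]
time: 15.55
tcp_pos: [0.5358, -0.1196, 0.2006]
eef_rot: [[0.107, 0.994, -0.003], [0.994, -0.107, -0.001], [-0.002, -0.003, -1.0]]
wrist_force: [1.9, -0.2, 3.1]
opening: 0.0134
grip_force: 29.6
```

```bash
python3 -m pendant '[{"x":3,"y":0,"z":0,"rx":0,"ry":0,"rz":0,"gripper":11},{"x":7,"y":0,"z":0,"rx":0,"ry":0,"rz":0,"gripper":11},{"x":11,"y":0,"z":0,"rx":0,"ry":0,"rz":0,"gripper":11},{"x":15,"y":0,"z":0,"rx":0,"ry":0,"rz":0,"gripper":11},{"x":15,"y":0,"z":0,"rx":0,"ry":0,"rz":0,"gripper":11}]'
```

```text
time: 16.18
tcp_pos: [0.5374, -0.1041, 0.2006]
eef_rot: [[0.107, 0.994, -0.003], [0.994, -0.107, -0.001], [-0.001, -0.003, -1.0]]
wrist_force: [3.8, -1.8, 5.7]
opening: 0.0137
grip_force: 29.8
```

```bash
python3 -m pendant '[{"x":4,"y":0,"z":0,"rx":0,"ry":0,"rz":0,"gripper":11},{"x":8,"y":0,"z":0,"rx":0,"ry":0,"rz":0,"gripper":11},{"x":12,"y":0,"z":0,"rx":0,"ry":0,"rz":0,"gripper":11},{"x":16,"y":0,"z":0,"rx":0,"ry":0,"rz":0,"gripper":11},{"x":20,"y":0,"z":0,"rx":0,"ry":0,"rz":0,"gripper":11},{"x":24,"y":0,"z":0,"rx":0,"ry":0,"rz":0,"gripper":11},{"x":24,"y":0,"z":0,"rx":0,"ry":0,"rz":0,"gripper":11}]'
```

```text
time: 17.05
tcp_pos: [0.5401, -0.0803, 0.2006]
eef_rot: [[0.107, 0.994, -0.003], [0.994, -0.107, -0.001], [-0.001, -0.003, -1.0]]
wrist_force: [3.6, -2.2, 5.7]
opening: 0.0139
grip_force: 29.8
```

```bash
python3 -m pendant '[{"x":2,"y":0,"z":0,"rx":0,"ry":0,"rz":0,"gripper":11},{"x":4,"y":0,"z":0,"rx":0,"ry":0,"rz":0,"gripper":11},{"x":6,"y":0,"z":0,"rx":0,"ry":0,"rz":0,"gripper":11},{"x":6,"y":0,"z":0,"rx":0,"ry":0,"rz":0,"gripper":11}]'
```

```text
time: 17.55
tcp_pos: [0.5404, -0.0765, 0.2006]
eef_rot: [[0.108, 0.994, -0.003], [0.994, -0.108, -0.004], [-0.004, -0.002, -1.0]]
wrist_force: [3.3, -6.6, 5.8]
opening: 0.0137
grip_force: 29.7
```

The keeper stopped after about 43.5 mm with the force rising, so it is home. I'll release, retreat and look.

```bash
python3 -m pendant '[{"x":5,"y":0,"z":0,"rx":0,"ry":0,"rz":0,"gripper":20},{"x":5,"y":0,"z":0,"rx":0,"ry":0,"rz":0,"gripper":40},{"x":4,"y":0,"z":0,"rx":0,"ry":0,"rz":0,"gripper":45},{"x":4,"y":0,"z":0,"rx":0,"ry":0,"rz":0,"gripper":45},{"x":2,"y":0,"z":-25,"rx":0,"ry":0,"rz":0,"gripper":45},{"x":0,"y":0,"z":-60,"rx":0,"ry":0,"rz":0,"gripper":45},{"x":0,"y":0,"z":-100,"rx":0,"ry":0,"rz":0,"gripper":45},{"x":-40,"y":0,"z":-130,"rx":0,"ry":0,"rz":0,"gripper":45},{"x":-90,"y":0,"z":-130,"rx":0,"ry":0,"rz":0,"gripper":45},{"x":-90,"y":0,"z":-130,"rx":0,"ry":0,"rz":0,"gripper":45}]'
python3 - <<'E'
from h import *
a=r.camera('scene');b=r.camera('top')
f=lambda im,x,y:cv2.resize(im[y:y+75,x:x+100],(400,300),interpolation=cv2.INTER_CUBIC)
m=np.vstack([np.hstack([f(a,138,228),f(a,236,165)]),np.hstack([f(b,130,190),f(b,228,172)])])
cv2.imwrite('pics/c5.png',m[...,::-1])
E
```

```text
time: 18.8
tcp_pos: [0.5293, -0.1687, 0.3308]
eef_rot: [[0.115, 0.993, -0.004], [0.993, -0.115, -0.003], [-0.003, -0.004, -1.0]]
wrist_force: [-0.2, 0.7, -0.8]
opening: 0.0452
grip_force: 0.0
```

View pics/c5.png

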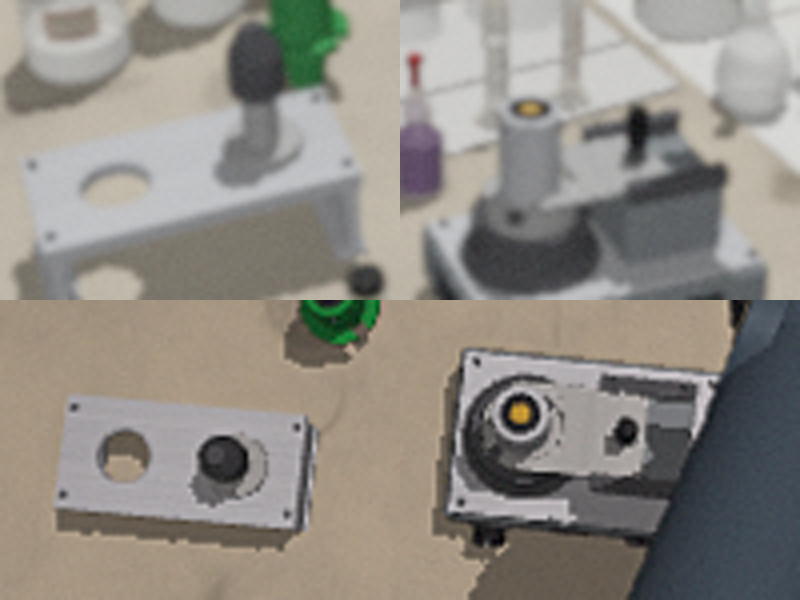

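The chuck is seated and the keeper's prongs lie on both sides of its body. The knob is now at top crop (626,430), and the arbor is unmoved at (222,458). I'll check the travel and sign off if it is far enough.

Run:
```python
from h import *
q=atz('top',(226/4-.375+228,130/4-.375+172),.148);d=np.linalg.norm(q-[.5367,-.1185]);print(q,d)
if d>.041: print(r.sign_off())
```

```text
[ 0.53851752 -0.07544526] 0.04309308675778153
the job is handed in; nothing more can be done
None
```

The chuck is home on the spindle with the dogs in its slots, the keeper has been slid about 43 of its 44 mm over the flange, the arbor is still in the stand, and the job was handed in at about 19 s; no verdict came back.

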